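# Tip the pan and scoop the grinding balls into the tub

## Robot

A 7-joint arm with a two-finger parallel gripper is mounted at the origin on the work surface. World frame = base frame: x ahead of the robot, y to its left, z up, the work surface at z = 0. Lengths are in m, angles in rad, forces in N, time in s.
With the tool pointing down it reaches from about 0.4 to 0.85 m from the base axis. Payload 4.5 kg.
Tool frame: the origin (TCP) lies between the finger pads; the fingertips stand 19 mm ahead of it and the grasp point (between the pads) is the TCP (r.tips_ahead is the distance from the TCP to the fingertips, in m); z points along the fingers, y is the line along which they close (so a half turn about z gives the same grasp; the last joint's range is limited). The gripper opens to 88 mm and grips with 3 to 60 N. Pads are 18 mm wide; open, the fingers measure 123 mm over their backs; the gripper's body (75 mm by 187 mm) begins 45 mm behind the grasp point.
Start: joints at [-1.131, 0.689, -0.195, 1.565, 0.157, 0.902, -0.215], TCP at [0.247, 0.574, 0.258] pointing down, gripper open.
Joint ranges: [-3.01, 3.01], [-0.46, 2.08], [-1.47, 1.51], [0.13, 2.56], [-1, 4.14], [0.04, 2.09], [-2.66, 2.66]. Speed limits (rad/s): [2.57, 2.57, 3.14, 3.14, 3.14, 3.14, 3.14].

## Interface

Orientations are given as a unit quaternion [x, y, z, w].
In Python, from plant import r, cams, models gives the robot as it stands. The module is installed in compiled form; this text tells all that it offers.
- The arm moves only by the tool jog_arm, never from a script. Its arguments are lists of equal length, an entry for each row: "turn": the turn, a rotation vector about the tool's x, y, z in rad, a list of three; "translation": the shift along the tool's x, y, z in m, a list of three; "grip": the closure, from 0 (fully open) to 1 (shut). In form: {"turn": [[ax, ay, az], ...], "translation": [[tx, ty, tz], ...], "grip": [grip, ...]}. A call has 1 to 20 rows; each row is the pose to reach, as a shift and turn from the pose commanded when the call began, along the tool's axes at that moment; what a row does not reach only later rows make up. A row lasts 1/8 s, in which the tool goes at most 62.5 mm and 10.7 degrees, less where a joint would pass 70% of its speed; a pose out of reach is approached as far as the arm can. A call with a gripper value outside its range is refused whole. The fingers move at their own pace and stop on an object; "force" is the grip in N (left out, the last holds). Time passes only in rows, so rows that repeat a pose let the fingers close. It gives the time, the measured TCP pose, the force, the opening and the grip force at its end, in the units of the state.
- r.get_state(): the state, without advancing time (a new reading comes with each control period).
- cams.snapshot(name): name is "side" or "top" or "wrist"; returns the picture (480x640x3 uint8, red, green, blue); there is no depth.
- cams.camera_params(name): a dict with "fx", "fy", "cx", "cy" (pixels), "eye" and "orientation" of the camera in the world. Camera axes: x right, y up, looking along -z (the intrinsics and any distortion apply to the point x, -y, -z); pixel columns grow to the right and rows downward; lengths in m; the calibration is good to about 2 mm. A picture is of the moment at which its call begins: read the wrist's pose just before it. camera_params takes no time and is no camera call; for the wrist camera it gives the pose at the moment of the call.
- r.finish_job(): hands the job in; it is judged then, once.
Trained networks look in the newest picture that a camera, given by its name, has taken for a name from the list of things; names that differ only in an ending like _2 or _b are one class to them, and where a whole thing is asked for, a point or a joint stands for the part that bears it (a point fixed in the world has none). Each returns a list of dicts, best first, with "p" (0 to 1); they miss things now and then, are a little off and sometimes report something else, mostly with a low value. They report only what shows in the picture. A call takes as long as a camera call.
- models.find_in(camera, name): "position" ([x, y, z] in m, in world coordinates, good to about 4 mm: the middle of the surface that is visible of it).
- models.masks_of(camera, name): "pixels" (480x640 bool, what is visible of it).
- models.place_of(camera, name): "position" ([x, y, z] in m, in world coordinates, good to about 4 mm: a listed point, or the origin of a listed thing).
The state is a dict: "clock": time; "q": joint angles; "qd": joint speeds; "joint_torque": joint torques, N m; "tool_pos": TCP position; "eef_rot": TCP orientation; "contact_force": force on the tool from outside, world axes, zero at the start; "moment": the same for the moment, N m; "opening": opening from 0.0 (shut) to 1.0 (fully open); "finger_force": force on a finger pad.
Only numpy, scipy, OpenCV 4.12 (cv2) and the standard library are available. Lean on these libraries where they do the work, as an engineer would, in place of code of your own. Each camera call takes 0.05 s, during which the arm holds its last target. There are 200 camera calls.

## Task

Raise the hinged pan by its handle past the sprung catch so that it stays tipped by itself and the four grinding balls run down to its low end. Then take the scoop, gather the balls from the pan and tip all four into the tub on the scale, without touching them with the gripper and without spilling any. Finish with the pan still latched up, the tub standing on the scale, and the scoop set down the right way up on the bare counter; leave everything else where it is.

Things in the scene. Friction and masses are not known exactly. Their poses are not given: they have to be found in the camera images.
- pan (a joint): Tilt of the shallow aluminium pan about its far bottom edge, rad: 0 = level (start), grows as the handle end rises, stops dead at 0.30. A sprung catch resists between about 0.12 and 0.25 (10 to 15 N more at the handle), then snaps under the pan; let go above 0.26, the pan settles at about 0.25 and stays there unless its handle end is pressed down hard.
- pan_handle (a point): Grip point in the middle of the pan's handle: a black bar 70 mm long, 16 wide, 14 high, sticking out from the near wall. Axes tilt with the pan: x along the pan from handle to hinged low end, y across, z up out of the pan. Pan level: this point is 46 mm above the counter. The hinge axis runs along y, 256 mm ahead (+x) and 24 mm below this point.
- pan_low (a point): Point on the pan's inner floor at the foot of the far end wall (low end when tipped), half-way across. Axes as pan_handle, tilting with the pan: the flat floor runs back from here along -x for 210 mm. The pan is 124 mm wide inside; walls 3 mm thick: sides 40 mm high above the floor, handle end 28 mm, the end wall at this point 64 mm along its slope, leaning outwards 0.49 rad from square.
- catch_top (a point): Top of the steel catch post fixed to the counter beside the pan (+y side, near the handle end), 80 mm above the counter; the post is 30 mm (x) by 16 mm (y). A white sprung roller 18 mm across pokes out of it towards the pan, 15 mm below this point.
- scoop_grip (a point): Grip point on the handle of the aluminium scoop (200 g), lying right way up on the counter. x points ahead to its lip, y across, z up (normal to its flat bottom). The wooden handle (16 mm wide, 24 high, 110 long) slopes up away from the lip at 0.45 rad through this point. The underside of the bottom is 72 mm below, the lip 165 mm ahead and the back edge 60 mm ahead of this point.
- scoop_lip (a point): Middle of the scoop's straight front lip, at its underside; axes as scoop_grip. The flat bottom plate is 2.5 mm thick, 112 mm wide and runs 105 mm back from the lip. Side walls are 17 mm high from 30 mm behind the lip and 34 mm high from 45 mm behind it; the back wall is 44 mm high. Open in front and on top.
- tub_rim (a point): Centre of the mouth of the open round white tub (85 mm rim radius, 85 mm high, wall 4 mm), which stands loose on the scale, its rim 125 mm above the counter.
- scale_top (a point): Centre of the round weighing plate (160 mm across), 40 mm above the counter, of the white bench scale, 200 by 180 mm, fixed to the counter.
- ball0_center (a point): Centre of a white ceramic grinding ball, 34 mm across, 50 g, at first lying loose in the level pan; rolls freely.
- ball1_center (a point): Centre of a white ceramic grinding ball, 34 mm across, 50 g, at first lying loose in the level pan; rolls freely.
- ball2_center (a point): Centre of a white ceramic grinding ball, 34 mm across, 50 g, at first lying loose in the level pan; rolls freely.
- ball3_center (a point): Centre of a white ceramic grinding ball, 34 mm across, 50 g, at first lying loose in the level pan; rolls freely.
- jar: Lidded glass jar, 70 mm across, 85 mm high; origin at the middle of its underside. A bystander: leave it alone.
- mug: Blue mug, 80 mm across, 90 mm high; origin at the middle of its underside. A bystander: leave it alone.
- brush: Brush lying on the counter; origin at the middle of its underside. A bystander: leave it alone.
- spatula: Spatula lying on the counter; origin at the middle of its underside. A bystander: leave it alone.
- tile: Terracotta test tile, 100 x 100 x 10 mm, lying flat; origin at the middle of its underside. A bystander: leave it alone.
- bowl: Small white bowl, 110 mm across, 45 mm high; origin at the middle of its underside. A bystander: leave it alone.

How it is judged:
On the way, in this order (a step that is already met when the one before it is completed fails the run):
1. the pan rests tipped on its catch, let go by the gripper (value of joint pan above 0.2 rad and contact force between the fingers and pan below 0.5 N), for 0.3 s.
2. balls are carried up out of the pan in the scoop (((x of ball0_center in the frame of scoop_grip between 0.055 and 0.175 m and z of ball0_center in the frame of scoop_grip between -0.073 and 0.012 m and y of ball0_center in the frame of scoop_grip between -0.055 and 0.055 m and height (world z) of ball0_center above 0.12 m) or (x of ball1_center in the frame of scoop_grip between 0.055 and 0.175 m and z of ball1_center in the frame of scoop_grip between -0.073 and 0.012 m and y of ball1_center in the frame of scoop_grip between -0.055 and 0.055 m and height (world z) of ball1_center above 0.12 m) or (x of ball2_center in the frame of scoop_grip between 0.055 and 0.175 m and z of ball2_center in the frame of scoop_grip between -0.073 and 0.012 m and y of ball2_center in the frame of scoop_grip between -0.055 and 0.055 m and height (world z) of ball2_center above 0.12 m) or (x of ball3_center in the frame of scoop_grip between 0.055 and 0.175 m and z of ball3_center in the frame of scoop_grip between -0.073 and 0.012 m and y of ball3_center in the frame of scoop_grip between -0.055 and 0.055 m and height (world z) of ball3_center above 0.12 m))), for 0.2 s.
At the end, for the whole second after the job is handed in: All four balls lie in the tub below its rim; the tub stands upright (within 0.1 rad) on the scale, within 50 mm of its centre; the pan is still tipped on its catch (more than 0.20 rad); the scoop rests the right way up on the counter (level within 0.12 rad, its grip point below 83 mm), let go (horizontal distance between each of ball0_center, ball1_center, ball2_center, ball3_center and tub_rim below 0.08 m and z of each of ball0_center, ball1_center, ball2_center, ball3_center in the frame of tub_rim below 0 m and value of joint pan above 0.2 rad and angle between tub_rim's own z axis and vertical below 0.1 rad and horizontal distance between tub_rim and scale_top below 0.05 m and height (world z) of tub_rim above 0.115 m and height (world z) of scoop_grip below 0.083 m and angle between scoop_grip's own z axis and vertical below 0.12 rad and linear speed of scoop below 0.03 m/s); the robot touches nothing.
It fails at once if a ball is spilled out of the pan onto the counter (height (world z) of any of ball0_center, ball1_center, ball2_center, ball3_center below 0.034 m).
It fails at once if the gripper touches a ball (contact force between the fingers and ball0 above 0.5 N or contact force between the fingers and ball1 above 0.5 N or contact force between the fingers and ball2 above 0.5 N or contact force between the fingers and ball3 above 0.5 N).
It fails at once if a bystander is moved by more than 30 mm (distance of any of jar, mug, brush, spatula, tile, bowl from where it was at the start of the episode above 0.03 m).
It also fails if it takes over 72 s, if anything falls off the work surface, if the arm or the gripper's body presses on something with over 40 N, if the wrist force passes 120 N, or if a joint passes its speed limit or range.

## Working session

There is one attempt and no reset: what is moved stays moved. The work goes in short steps, Python scripts to look and compute and a tool call to move; the robot and the scene stay as the last step left them, time stands still between calls to the robot, and variables do not carry over. Pictures are saved under pics/ and viewed, at most 10 in all, crops included, and the job is handed in when it is done.

Besides the shell and the picture viewer there is one more tool, called after "Request:" as name(argument=value, ...) on one line, values as JSON. jog_arm: Moves the arm, as the interface text tells. Its arguments: {"type":"object","properties":{"turn":{"type":"array"},"translation":{"type":"array"},"grip":{"type":"array"},"force":{"type":"number"}},"required":["turn","translation","grip"]}

```bash
mkdir -p pics; ls; cat > a.py <<'E'
from plant import r,cams,models
import cv2,numpy as np
s=r.get_state();print({k:np.round(v,3).tolist() for k,v in s.items()})
for c in("top","side"):
    im=cams.snapshot(c);cv2.imwrite(f"pics/{c}0.png",im[:,:,::-1])
    p=cams.camera_params(c);print(c,p)
    for n in "pan_handle pan_low catch_top scoop_grip scoop_lip tub_rim scale_top ball0_center jar mug brush spatula tile bowl".split():
        print(n,[(np.round(d["position"],3).tolist(),round(d["p"],2)) for d in models.place_of(c,n)[:5 if 'ball' in n else 2]])
E
python3 a.py
```

```text
pics
{'clock': 0.0, 'q': [-1.131, 0.69, -0.195, 1.566, 0.157, 0.903, -0.215], 'qd': [0.0, -0.0, 0.001, -0.002, 0.0, -0.0, 0.002], 'joint_torque': [-0.001, -52.754, -1.267, -15.343, -0.053, 0.006, 0.0], 'tool_pos': [0.247, 0.574, 0.257], 'eef_rot': [0.201, 0.979, -0.001, -0.0], 'contact_force': [0.274, -1.044, 0.336], 'moment': [0.038, 0.011, -0.016], 'finger_force': 0.0, 'opening': 0.998}
top {'fx': 596.756614412075, 'fy': 596.756614412075, 'cx': 317.86434116289394, 'cy': 238.5352947819724, 'eye': array([0.34256678, 0.00976305, 1.55403728]), 'orientation': array([ 0.05746953, -0.06133361, -0.70329259,  0.70591428])}
pan_handle [([0.444, 0.061, 0.048], 0.65)]
pan_low [([0.694, 0.039, 0.027], 0.75)]
catch_top [([0.55, 0.168, 0.08], 0.88), ([0.777, 0.17, 0.003], 0.44)]
scoop_grip []
scoop_lip [([0.604, 0.351, 0.005], 0.8), ([0.638, 0.072, 0.044], 0.65)]
tub_rim [([0.578, -0.317, 0.13], 0.74)]
scale_top []
ball0_center [([0.657, 0.012, 0.044], 0.47)]
jar [([0.777, 0.166, -0.001], 0.85), ([0.549, 0.166, 0.081], 0.72)]
mug [([0.788, -0.156, 0.003], 0.87), ([0.547, 0.082, 0.042], 0.56)]
bru
[... 354 characters left out ...]
29, -0.03495496,  0.91139301])}
pan_handle [([0.442, 0.06, 0.045], 0.96)]
pan_low [([0.692, 0.035, 0.026], 0.76), ([0.661, 0.009, 0.041], 0.67)]
catch_top [([0.545, 0.17, 0.082], 0.97)]
scoop_grip [([0.439, 0.362, 0.068], 0.64)]
scoop_lip [([0.603, 0.35, -0.0], 0.82)]
tub_rim [([0.58, -0.317, 0.126], 0.77), ([0.545, 0.17, 0.079], 0.2)]
scale_top [([0.438, 0.361, 0.072], 0.39)]
ball0_center [([0.66, 0.01, 0.04], 0.5)]
jar [([0.775, 0.17, -0.0], 0.82)]
mug [([0.79, -0.16, 0.002], 0.62), ([0.693, 0.04, 0.026], 0.39)]
brush [([0.402, -0.154, 0.002], 0.92)]
spatula [([0.399, 0.172, -0.002], 0.91)]
tile [([0.578, -0.512, 0.0], 0.75)]
bowl [([0.549, 0.516, 0.0], 0.94), ([0.545, 0.168, 0.08], 0.38)]
```

View pics/top0.png

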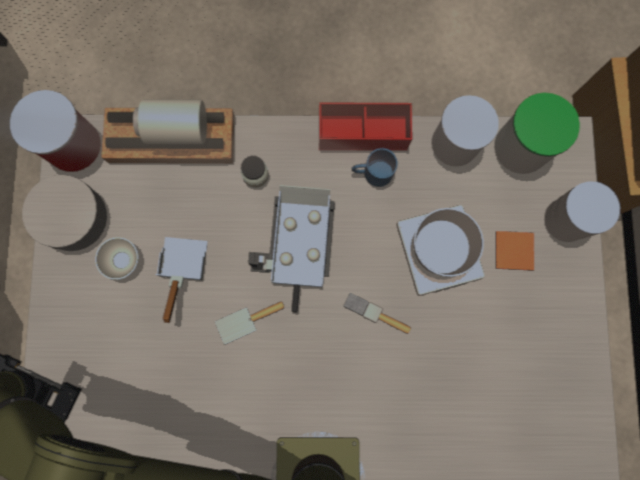

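View pics/side0.png

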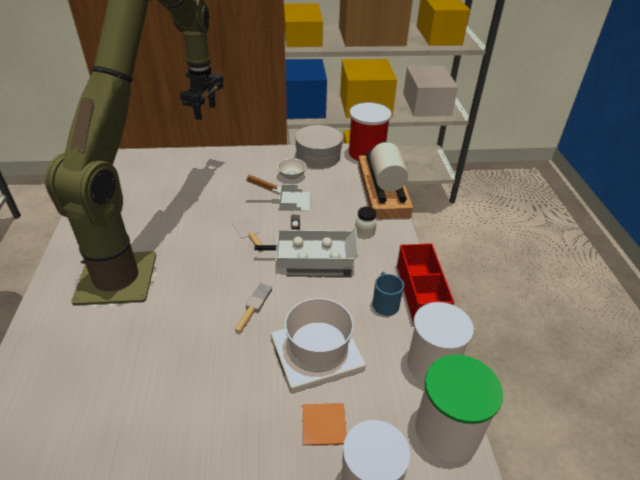

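The top view shows the pan at about (300,235) with its handle at (296,298), the scoop at (180,275), the tub at (442,245) and the catch post at (257,260). All of these match the network results. Next I'll hover over the pan for a closer wrist view.

```bash
cat > h.py <<'E'
from plant import r,cams,models
import cv2,numpy as np
from scipy.spatial.transform import Rotation as Ro
np.set_printoptions(suppress=True,precision=4)
def ori(yaw,pitch=0):
    """tool pose for a held thing whose x axis has this yaw and nose-down pitch (tool x=-x, y=y, z=-z)"""
    return Ro.from_euler('z',yaw)*Ro.from_euler('y',pitch)*Ro.from_matrix(np.diag([-1,1,-1]))
def cur():
    s=r.get_state();return np.array(s['tool_pos']),Ro.from_quat(s['eef_rot'])
def rel(p,R,base=None):
    p0,R0=base or cur()
    return (R0.inv()*R).as_rotvec(),R0.inv().apply(np.array(p)-p0)
def go(p,R,base=None,msg=''):
    t,d=rel(p,R,base);print(msg,'turn',t,'trans',d,'|d|',np.linalg.norm(d))
def project(c,P):
    k=c if isinstance(c,dict) else cams.camera_params(c);v=Ro.from_quat(k['orientation']).inv().apply(np.array(P)-k['eye'])
    return np.c_[k['cx']+k['fx']*v[...,0]/-v[...,2],k['cy']-k['fy']*v[...,1]/-v[...,2]] if v.ndim>1 else (k['cx']+k['fx']*v[0]/-v[2],k['cy']-k['fy']*v[1]/-v[2])
E
python3 -c "
from h import *
go([.46,.058,.26],ori(-.094))
k=cams.camera_params('wrist');p,R=cur();print(R.inv().apply(k['eye']-p),(R.inv()*Ro.from_quat(k['orientation'])).as_matrix(),k['fx'])"
```

```text
turn [ 0.0001 -0.     -0.3117] trans [-0.3998 -0.3902 -0.0023] |d| 0.5586155124054225
[ 0.072  -0.0003 -0.1279] [[ 0.0002  0.9606  0.2781]
 [ 1.     -0.     -0.0008]
 [-0.0007  0.2781 -0.9606]] 424.89210065258015
```

Request:
jog_arm(turn=[[0,0,-0.04],[0,0,-0.1],[0,0,-0.16],[0,0,-0.22],[0,0,-0.28],[0,0,-0.312],[0,0,-0.312],[0,0,-0.312],[0,0,-0.312],[0,0,-0.312],[0,0,-0.312],[0,0,-0.312]], translation=[[-0.02,-0.02,0],[-0.06,-0.058,0],[-0.1,-0.098,0],[-0.14,-0.137,0],[-0.18,-0.176,0],[-0.22,-0.215,0],[-0.26,-0.254,0],[-0.3,-0.293,0],[-0.34,-0.332,0],[-0.375,-0.366,0],[-0.4,-0.39,-0.002],[-0.4,-0.39,-0.002]], grip=[0,0,0,0,0,0,0,0,0,0,0,0])

```text
clock: 3.0
tool_pos: [0.4613, 0.0551, 0.2597]
eef_rot: [0.05, 0.999, -0.001, 0.0]
contact_force: [-0.5, 0.4, -0.0]
opening: 0.999
finger_force: 0.0
```

```bash
cat > b.py <<'E'
from h import *
print(cur()[0],r.get_state()['clock'])
k=cams.camera_params('wrist');im=cams.snapshot('wrist');cv2.imwrite('pics/w1.png',im[:,:,::-1])
for n in('pan_handle','pan_low','catch_top','ball0_center'):
    print(n,[(np.round(d["position"],4).tolist(),round(d["p"],2)) for d in models.place_of('wrist',n)[:5]])
m=models.masks_of('wrist','pan_low')
if m: np.save('m.npy',m[0]['pixels']);print(m[0]['p'],m[0]['pixels'].sum())
np.save('im.npy',im);np.save('k.npy',k,allow_pickle=True)
E
python3 b.py
```

```text
[0.4613 0.0551 0.2597] 3.0
pan_handle [([0.4379, 0.0568, 0.046], 0.66)]
pan_low [([0.6933, 0.0372, 0.025], 0.78)]
catch_top [([0.5433, 0.1678, 0.082], 0.89)]
ball0_center [([0.6596, 0.0109, 0.0443], 0.55)]
0.72 29895
```

View pics/w1.png

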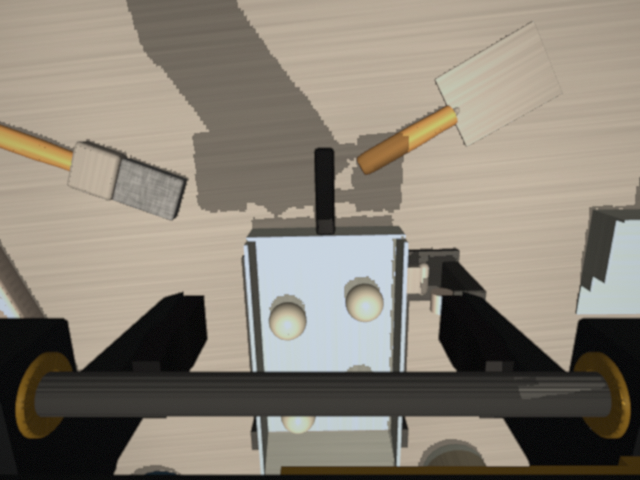

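The wrist view shows the handle running from (323,150) to (325,233) and the pan walls at columns of about 248 and 408, almost parallel to the tool. I'll fit the axis from the pixels.

```bash
cat > c.py <<'E'
from h import *
im=np.load('im.npy').astype(int);k=np.load('k.npy',allow_pickle=True).item()
Rk=Ro.from_quat(k['orientation'])
def bp(u,v,z):
    d=Rk.apply(np.c_[(u-k['cx'])/k['fx'],-(v-k['cy'])/k['fy'],-np.ones_like(u,dtype=float)]);return k['eye']+d*((z-k['eye'][2])/d[:,2])[:,None]
g=im.sum(2)
v=np.arange(156,226);u=[];
for y in v:
    w=np.where(g[y,305:345]<120)[0]+305;u.append((w.min()+w.max())/2);
P=bp(np.array(u),v,.053);f=np.polyfit(P[:,0],P[:,1],1);print('handle x range',P[[0,-1]],'yaw',np.arctan(f[0]),'y at .443',np.polyval(f,.443))
w=np.where((g[130:245,325]<120))[0]+130;print('rows',w.min(),w.max(),bp(np.array([325,325.]),np.array([w.min(),w.max()]),.053))
for y in range(245,400,10):
    print(y,''.join('%4d'%a for a in g[y,238:274:2]),'|',''.join('%4d'%a for a in g[y,384:416:2]))
E
python3 c.py
```

```text
handle x range [[0.417  0.0606 0.053 ]
 [0.4718 0.0559 0.053 ]] yaw -0.08516858368397821 y at .443 0.05821466461318074
rows 148 233 [[0.411  0.0619 0.053 ]
 [0.4784 0.0553 0.053 ]]
245  526 524 528 497 443 249 200 204 228 553 634 636 634 635 634 636 635 633 |  635 636 636 634 591 409 246 179 175 181 455 636 571 522 524 524
255  532 532 407 481 632 413 200 204 206 417 633 633 635 635 635 633 635 633 |  635 633 635 634 587 401 230 173 174 195 525 626 373 174 146 149
265  524 503 303 391 630 557 223 204 203 291 588 635 634 633 635 634 635 632 |  633 634 635 632 483 377 201 176 172 233 580 593 273 168 170 174
275  527 523 374 265 574 600 310 195 203 226 546 636 636 630 634 635 633 631 |  635 631 632 630 488 470 200 173 171 277 591 620 555 560 557 551
285  511 512 469 266 457 627 434 201 202 202 413 626 634 630 630 634 635 631 |  630 629 633 590 421 336 181 173 170 379 633 601 550 559 550 544
295  524 524 525 348 329 597 567 216 196 204 292 581 630 633 631 634 632 630 |  632 629 631 587 418 289 177 176 170 409 629 485 273 257 255 258
305  508 508 508 456 259 528 603 342 198 202 221 542 63
[... 684 characters left out ...]
2 504 414 267 560 575 283 203 207 290 573 625 626 619 622 |  622 625 625 581 342 181 179 177 414 618 421 290 500 528 527 530
365  513 512 511 509 508 470 259 430 615 407 202 206 225 534 621 625 620 620 |  619 626 580 432 298 180 179 193 493 600 353 355 527 530 532 531
375   98  96  94  96  96  93 100 101  96  92  97 100 101  98  98  96  95  96 |   97  97 100 100 100  96 100  99  95  99 100  92  97  98  96  96
385  154 156 152 155 156 154 151 153 154 152 157 155 157 155 155 154 155 154 |  157 158 154 160 154 155 158 154 155 156 157 154 153 155 152 159
395  167 166 167 171 170 170 168 167 166 167 165 172 167 166 173 172 167 167 |  170 171 169 166 169 174 165 163 167 165 173 170 169 167 167 168
```

```bash
cat >> c.py <<'E'
print()
G=g.astype(float);L=[];Rr=[];V=np.arange(250,368)
def cross(row,a,b,sgn):
    x=row[a:b];i=np.where(sgn*(x-400)>0)[0];return i
for y in V:
    row=G[y]
    l=np.where((row[240:268]>400))[0]+240
    # left: brightest rim col then falling edge under 400
    c=240+int(np.argmax(row[244:262]))+4;
    while row[c]>400:c+=1
    L.append(c-1+(row[c-1]-400)/(row[c-1]-row[c]))
    c=396
    while row[c]<400:c+=1
    Rr.append(c-1+(400-row[c-1])/(row[c]-row[c-1]))
A=bp(np.array(L),V,.065);B=bp(np.array(Rr),V,.065)
for Q in(A,B):
    f=np.polyfit(Q[:,0],Q[:,1],1);e=Q[:,1]-np.polyval(f,Q[:,0]);ok=abs(e)<.0015;f=np.polyfit(Q[ok,0],Q[ok,1],1);print('yaw',np.arctan(f[0]),'y(.443),y(.693)',np.polyval(f,[.443,.55,.693]),ok.mean())
E
python3 c.py|sed '1,/^$/d'
```

```text
yaw -0.1031439409872132 y(.443),y(.693) [-0.001  -0.012  -0.0268] 0.025423728813559324
yaw -0.07927741929020796 y(.443),y(.693) [0.1204 0.1119 0.1005] 1.0
```

```bash
cat >> c.py <<'E'
A=bp(np.array([248.1,250.3,252.6,254.9,256.1]),np.array([255,285,315,345,365]),.065);f=np.polyfit(A[:,0],A[:,1],1);print('left',np.arctan(f[0]),np.polyval(f,[.443,.55,.693]))
E
python3 c.py|tail -1
python3 - <<'E'
from h import *
go([.443,.0585,.046],ori(-.083))
go([.443,.0585,.046],ori(-.083),([.46,.058,.26],ori(-.094)))
E
```

```text
left -0.07855989066407085 [-0.0038 -0.0122 -0.0235]
 turn [ 0.0005 -0.0001 -0.0082] trans [ 0.0167 -0.0026  0.2138] |d| 0.2144506762630698
 turn [ 0.     0.    -0.011] trans [ 0.017  -0.0011  0.214 ] |d| 0.21467475398844646
```

Request:
jog_arm(turn=[[0,0,-0.012],[0,0,-0.012],[0,0,-0.012],[0,0,-0.012],[0,0,-0.012],[0,0,-0.012],[0,0,-0.012],[0,0,-0.012],[0,0,-0.012],[0,0,-0.012],[0,0,-0.012],[0,0,-0.012],[0,0,-0.012]], translation=[[0.012,-0.002,0.02],[0.017,-0.002,0.06],[0.017,-0.002,0.1],[0.017,-0.002,0.14],[0.017,-0.002,0.175],[0.017,-0.002,0.2],[0.017,-0.002,0.214],[0.017,-0.002,0.214],[0.017,-0.002,0.214],[0.017,-0.002,0.214],[0.017,-0.002,0.214],[0.017,-0.002,0.214],[0.017,-0.002,0.214]], grip=[0,0,0,0,0,0,0.5,1,1,1,1,1,1], force=40)

```text
clock: 4.92
tool_pos: [0.4433, 0.0577, 0.0458]
eef_rot: [0.041, 0.999, 0.0, 0.0]
contact_force: [-0.1, -0.0, 0.8]
opening: 0.225
finger_force: 0.0
```

Request:
jog_arm(turn=[[0,0,0],[0,0,0],[0,0.025,0],[0,0.05,0],[0,0.075,0],[0,0.1,0],[0,0.125,0],[0,0.15,0],[0,0.175,0],[0,0.2,0],[0,0.225,0],[0,0.25,0],[0,0.27,0],[0,0.285,0],[0,0.285,0],[0,0.285,0]], translation=[[0,0,0],[0,0,0],[-0.0007,0,-0.0064],[-0.0015,0,-0.0128],[-0.0025,0,-0.0191],[-0.0037,0,-0.0254],[-0.005,0,-0.0317],[-0.0065,0,-0.038],[-0.0081,0,-0.0442],[-0.0099,0,-0.0504],[-0.0118,0,-0.0565],[-0.0139,0,-0.0625],[-0.0157,0,-0.0674],[-0.0171,0,-0.071],[-0.0171,0,-0.071],[-0.0171,0,-0.071]], grip=[1,1,1,1,1,1,1,1,1,1,1,1,1,1,1,1], force=50)

```text
clock: 6.92
tool_pos: [0.4603, 0.0568, 0.1166]
eef_rot: [0.04, 0.989, 0.006, -0.142]
contact_force: [1.6, 4.1, -2.7]
opening: 0.172
finger_force: 50.0
```

Request:
jog_arm(turn=[[0,-0.012,0],[0,-0.025,0],[0,-0.025,0],[0,-0.025,0],[0,-0.025,0],[0,-0.025,0],[0,-0.025,0],[0,-0.025,0],[0,-0.025,0],[0,-0.025,0],[0,-0.025,0]], translation=[[0,0,0.003],[0,0,0.006],[0,0,0.006],[0,0,0.006],[0,0,0.006],[0,0,0.006],[0,0,-0.01],[0,0,-0.04],[0,0,-0.08],[0,0,-0.12],[0,0,-0.13]], grip=[1,1,0.5,0,0,0,0,0,0,0,0])

```text
clock: 8.3
tool_pos: [0.4984, 0.054, 0.2444]
eef_rot: [0.041, 0.991, 0.006, -0.127]
contact_force: [0.1, -0.6, -0.6]
opening: 1.0
finger_force: 0.0
```

```bash
cat > d.py <<'E'
from h import *
im=cams.snapshot('side');cv2.imwrite('pics/s2.png',cv2.resize(im[150:330,200:440,::-1],None,fx=3,fy=3))
for n in('pan_handle','pan_low','scoop_grip','scoop_lip','ball0_center'):
    print(n,[(np.round(d["position"],4).tolist(),round(d["p"],2)) for d in models.place_of('side',n)[:5]])
go([.46,.361,.25],ori(-.07))
E
python3 d.py
```

```text
pan_handle [([0.4541, 0.0597, 0.1093], 0.84)]
pan_low [([0.6898, 0.0421, 0.0288], 0.69), ([0.4362, 0.3645, 0.0678], 0.58)]
scoop_grip [([0.4416, 0.3624, 0.0695], 0.93)]
scoop_lip [([0.604, 0.3492, -0.0025], 0.72), ([0.5781, -0.3168, 0.1227], 0.39)]
ball0_center [([0.5433, 0.1709, 0.0773], 0.65), ([0.6914, 0.0082, 0.0446], 0.54)]
 turn [ 0.0006 -0.2626 -0.0113] trans [0.061  0.3042 0.0062] |d| 0.3103268454862891
```

Request:
jog_arm(turn=[[0,-0.06,0],[0,-0.13,0],[0,-0.2,-0.01],[0,-0.263,-0.011],[0,-0.263,-0.011],[0,-0.263,-0.011],[0,-0.263,-0.011],[0,-0.263,-0.011],[0,-0.263,-0.011],[0,-0.263,-0.011]], translation=[[0.005,0.02,0],[0.015,0.06,0],[0.025,0.11,0],[0.035,0.16,0],[0.045,0.21,0.003],[0.055,0.255,0.006],[0.061,0.29,0.006],[0.061,0.304,0.006],[0.061,0.304,0.006],[0.061,0.304,0.006]], grip=[0,0,0,0,0,0,0,0,0,0])

```text
clock: 9.85
tool_pos: [0.4618, 0.3589, 0.2507]
eef_rot: [0.037, 0.999, -0.001, 0.001]
contact_force: [0.8, 0.3, -0.5]
opening: 0.997
finger_force: 0.0
```

```bash
cat > e.py <<'E'
from h import *
print(cur()[0],cur()[1].as_quat())
k=cams.camera_params('wrist');im=cams.snapshot('wrist');cv2.imwrite('pics/w3.png',im[:,:,::-1])
for n in('scoop_grip','scoop_lip'):
    print(n,[(np.round(d["position"],4).tolist(),round(d["p"],2)) for d in models.place_of('wrist',n)[:2]])
np.save('im3.npy',im);np.save('k3.npy',k,allow_pickle=True)
E
python3 e.py
```

```text
[0.4618 0.3589 0.2507] [ 0.0365  0.9993 -0.0006  0.0014]
scoop_grip [([0.4391, 0.3631, 0.0704], 0.87)]
scoop_lip [([0.6042, 0.349, -0.0001], 0.66)]
```

View pics/w3.png

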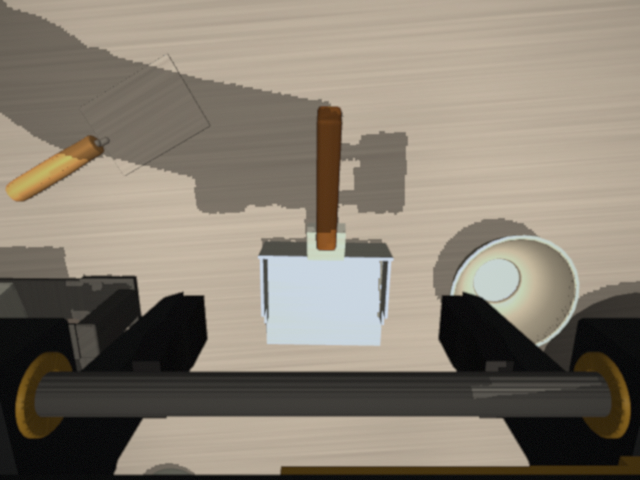

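View pics/s2.png

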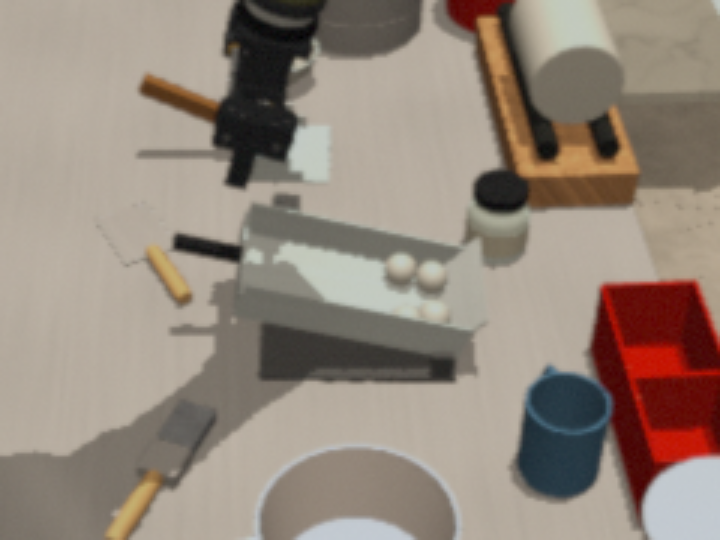

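The side crop shows the pan latched up and the balls at its low end in two rows of two, near (400–435, 265–315). The wrist view shows the scoop handle from (329,108) to (326,245) and the lip corners at (267,345) and (381,345).

```bash
cat > f.py <<'E'
from h import *
k=np.load('k3.npy',allow_pickle=True).item();im=np.load('im3.npy').astype(int)
Rk=Ro.from_quat(k['orientation'])
def bp(u,v,z):
    u=np.array(u,float);v=np.array(v,float);d=Rk.apply(np.c_[(u-k['cx'])/k['fx'],-(v-k['cy'])/k['fy'],-np.ones_like(u)]);return k['eye']+d*((z-k['eye'][2])/d[:,2])[:,None]
L=bp([267.5,380.5],[344,345.5],.0025);print(L,L.mean(0),'yaw',np.arctan2(*(L[0]-L[1])[[0,1]]*[1,1]))
B=bp([260.5,391],[258,258],.044);print('back rim',B,B.mean(0))
g=im[:,:,0]-im[:,:,2];v=np.arange(112,226);u=[(lambda w:(w.min()+w.max())/2)(np.where(g[y,305:355]>50)[0]+305) for y in v]
f=np.polyfit(v,u,1);print('handle u at 112,165,220',np.polyval(f,[112,165,220]))
# handle top points: height z ~ .072+.012/cos +... slope
H=[bp([np.polyval(f,y)],[y],z)[0] for y,z in((120,.108),(165,.088),(215,.066))];print(np.array(H))
yaw=-.075
go([.440,.3625,.070],ori(yaw))
E
python3 f.py
```

```text
[[0.6    0.294  0.0025]
 [0.6098 0.4057 0.0025]] [0.6049 0.3499 0.0025] yaw -3.0541707116715213
back rim [[0.4969 0.3047 0.044 ]
 [0.5047 0.4126 0.044 ]] [0.5008 0.3586 0.044 ]
handle u at 112,165,220 [329.0321 327.7513 326.4221]
[[0.391  0.3679 0.108 ]
 [0.4202 0.3654 0.088 ]
 [0.4595 0.362  0.066 ]]
 turn [0.0003 0.0032 0.0021] trans [0.0225 0.0013 0.1812] |d| 0.18258063099122726
```

Request:
jog_arm(turn=[[0,0,0.011],[0,0,0.011],[0,0,0.011],[0,0,0.011],[0,0,0.011],[0,0,0.011],[0,0,0.011],[0,0,0.011],[0,0,0.011],[0,0,0.011],[0,0,0.011],[0,0,0.011],[0,0,0.011],[0,0,0.011]], translation=[[0.01,0.001,0.03],[0.022,0.003,0.07],[0.022,0.003,0.11],[0.022,0.003,0.145],[0.022,0.003,0.168],[0.022,0.003,0.179],[0.022,0.003,0.179],[0.022,0.003,0.179],[0.022,0.003,0.179],[0.022,0.003,0.179],[0.022,0.003,0.179],[0.022,0.003,0.179],[0.022,0.003,0.179],[0.022,0.003,0.179]], grip=[0,0,0,0,0,0,0.5,1,1,1,1,1,1,1], force=60)

```text
clock: 11.75
tool_pos: [0.44, 0.3657, 0.0723]
eef_rot: [0.041, 0.999, 0.0, 0.001]
contact_force: [0.0, -0.5, -0.4]
opening: 0.175
finger_force: 59.9
```

```bash
cat >> h.py <<'E'
PSI,TH=-.080,.25
FOOT=np.array([.694,.0382,.0266])
def scoop(u,h,up,dy=0):
    """TCP pose for lip at distance u before the foot, h above pan floor, nose up by `up` relative to the floor"""
    Rp=Ro.from_euler('z',PSI)*Ro.from_euler('y',TH)
    lip=FOOT+Rp.apply([-u,dy,h])
    Rs=Rp*Ro.from_euler('y',-up)
    return lip-Rs.apply([.165,0,-.072]),Rs*Ro.from_matrix(np.diag([-1,1,-1]))
E
python3 - <<'E'
from h import *
b=([.44,.3657,.0723],ori(-.082))
go([.44,.3657,.30],ori(-.082),b,'lift')
go([.47,.0575,.30],ori(-.08,.25),b)
for w in((.09,.12,0),(.085,.06,0)):
    print(w,scoop(*w)[0]);go(*scoop(*w),b)
E
```

```text
lift turn [0. 0. 0.] trans [ 0.      0.     -0.2277] |d| 0.22769999999999999
 turn [ 0.0002  0.25   -0.002 ] trans [-0.0551 -0.3047 -0.2277] |d| 0.38436249817067225
(0.09, 0.12, 0) [0.4951 0.0541 0.2757]
 turn [ 0.0002  0.25   -0.002 ] trans [-0.0804 -0.306  -0.2034] |d| 0.37613295253191087
(0.085, 0.06, 0) [0.4851 0.0549 0.2163]
 turn [ 0.0002  0.25   -0.002 ] trans [-0.0704 -0.306  -0.144 ] |d| 0.3454715107372964
```

Request:
jog_arm(turn=[[0,0,0],[0,0,0],[0,0,0],[0,0,0],[0,0,0],[0,0.02,0],[0,0.06,0],[0,0.12,0],[0,0.18,-0.001],[0,0.23,-0.002],[0,0.25,-0.002],[0,0.25,-0.002],[0,0.25,-0.002],[0,0.25,-0.002],[0,0.25,-0.002]], translation=[[0,0,-0.01],[0,0,-0.04],[0,0,-0.08],[0,0,-0.13],[0,0,-0.17],[-0.006,-0.02,-0.2],[-0.018,-0.07,-0.203],[-0.03,-0.12,-0.203],[-0.042,-0.17,-0.203],[-0.055,-0.22,-0.203],[-0.068,-0.26,-0.203],[-0.078,-0.292,-0.203],[-0.08,-0.306,-0.203],[-0.08,-0.306,-0.203],[-0.08,-0.306,-0.203]], grip=[1,1,1,1,1,1,1,1,1,1,1,1,1,1,1])

```text
clock: 13.62
tool_pos: [0.4936, 0.0562, 0.2755]
eef_rot: [0.038, 0.992, 0.006, -0.123]
contact_force: [0.2, -0.1, -2.5]
opening: 0.178
finger_force: 59.9
```

```bash
cat > g.py <<'E'
from h import *
print(cur()[0],cur()[1].as_quat(),scoop(.09,.12,0)[0],scoop(.09,.12,0)[1].as_quat())
im=cams.snapshot('wrist');cv2.imwrite('pics/w4.png',im[:,:,::-1])
p,R=cur()
# expected scoop lip corners, back rim corners in image
pts=[[-.165,.056,.0695],[-.165,-.056,.0695],[-.06,.056,.028],[-.06,-.056,.028]]
print('expect',project('wrist',p+R.apply(pts)))
Rp=Ro.from_euler('z',PSI)*Ro.from_euler('y',TH)
print('pan rim near corners',project('wrist',FOOT+Rp.apply([[-.2,.062,.04],[-.2,-.062,.04],[-.1,.062,.04],[-.1,-.062,.04]])))
for n in('scoop_lip','pan_low','ball0_center'):
    print(n,[(np.round(d["position"],4).tolist(),round(d["p"],2)) for d in models.place_of('side',n)[:5]] if 0 else '')
E
python3 g.py
```

```text
[0.4936 0.0562 0.2755] [ 0.038   0.9917  0.0064 -0.1229] [0.4951 0.0541 0.2757] [ 0.0397  0.9914  0.005  -0.1246]
expect [[415.4726 530.2067]
 [229.2416 530.2537]
 [450.0711 433.3193]
 [194.8457 433.3408]]
pan rim near corners [[405.5865 306.2816]
 [232.2844 305.807 ]
 [398.0053 423.5378]
 [239.3838 423.2751]]
scoop_lip 
pan_low 
ball0_center
```

View pics/w4.png

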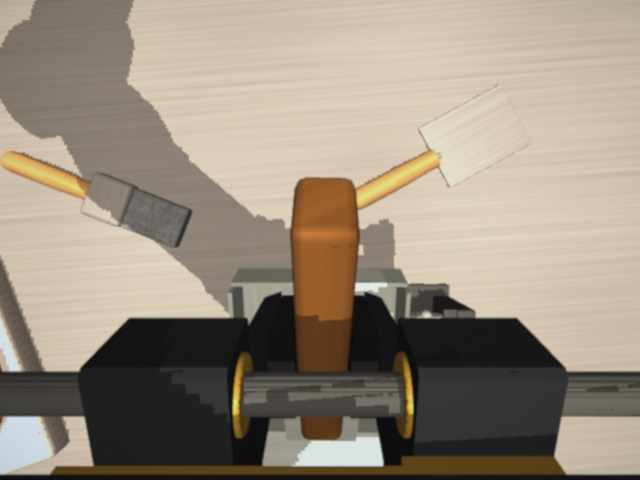

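The wrist view shows the pan's near corners at about (232,283) and (406,283), matching the predicted centre column of 319. The handle is centred at about 323, so the scoop is aligned laterally.

```bash
cat > g2.py <<'E'
from h import *
p,R=cur();print(p,R.as_quat());print('exp lip',p+R.apply([-.165,0,.072]))
for c in('side','top'):
    im=cams.snapshot(c);cv2.imwrite(f'pics/{c}5.png',cv2.resize(im[140:300,230:390,::-1],None,fx=3,fy=3))
    for n in('scoop_lip','pan_low'):print(c,n,[(np.round(d["position"],4).tolist(),round(d["p"],2)) for d in models.place_of(c,n)[:2]])
p,R=cur();b=(p,R);print(p)
for w in((.09,.06,0),(.088,.03,-.05),(.085,.008,-.05),(.085,.002,-.05)): go(*scoop(*w),b,w)
E
python3 g2.py
```

```text
[0.4937 0.0561 0.2755] [ 0.0379  0.9917  0.0062 -0.1229]
exp lip [0.6357 0.0455 0.1654]
side scoop_lip [([0.6344, 0.0477, 0.1608], 0.88), ([0.5824, -0.3188, 0.1236], 0.64)]
side pan_low [([0.6941, 0.0376, 0.0275], 0.98)]
top scoop_lip [([0.5492, 0.1656, 0.0786], 0.2)]
top pan_low []
[0.494  0.0547 0.2751]
(0.09, 0.06, 0) turn [0.0016 0.003  0.0014] trans [-0.0008 -0.0005  0.0591] |d| 0.059140898901567734
(0.088, 0.03, -0.05) turn [0.0015 0.053  0.0014] trans [-0.0065 -0.0006  0.081 ] |d| 0.08125614213252286
(0.085, 0.008, -0.05) turn [0.0015 0.053  0.0014] trans [-0.0094 -0.0006  0.103 ] |d| 0.10343543594274017
(0.085, 0.002, -0.05) turn [0.0015 0.053  0.0014] trans [-0.0094 -0.0006  0.109 ] |d| 0.10941021930060535
```

Request:
jog_arm(turn=[[0,0,0],[0,0,0],[0,0,0],[0,0.025,0],[0,0.05,0],[0,0.05,0],[0,0.05,0],[0,0.05,0],[0,0.05,0]], translation=[[0,0,0.015],[0,0,0.035],[0,0,0.06],[-0.003,0,0.071],[-0.006,0,0.082],[-0.008,0,0.094],[-0.009,0,0.104],[-0.009,0,0.104],[-0.009,0,0.104]], grip=[1,1,1,1,1,1,1,1,1])

```text
clock: 15.1
tool_pos: [0.4776, 0.0559, 0.1724]
eef_rot: [0.039, 0.988, 0.007, -0.147]
contact_force: [-0.6, 0.4, -1.5]
opening: 0.175
finger_force: 59.9
```

```bash
cat > g3.py <<'E'
from h import *
p,R=cur();print(r.get_state()['contact_force'])
im=cams.snapshot('top');cv2.imwrite('pics/t6.png',cv2.resize(im[160:320,220:380,::-1],None,fx=3.5,fy=3.5))
im=cams.snapshot('side');cv2.imwrite('pics/s6.png',cv2.resize(im[190:300,240:390,::-1],None,fx=4.5,fy=4.5))
for n in('scoop_lip','ball0_center'):print(n,[(np.round(d["position"],4).tolist(),round(d["p"],2)) for d in models.place_of('side',n)[:5]])
p,R=cur();print(p,scoop(.085,.008,-.05)[0]);l=p+R.apply([-.165,0,.072]);print('lip',l)
Rp=Ro.from_euler('z',PSI)*Ro.from_euler('y',TH);print('lip in pan',Rp.inv().apply(l-FOOT),(Rp.inv()*R*Ro.from_matrix(np.diag([-1,1,-1]))).as_rotvec())
E
python3 g3.py
```

```text
[-0.6394  0.4212 -1.4679]
scoop_lip [([0.6153, 0.045, 0.0497], 0.68)]
ball0_center [([0.6937, 0.0387, 0.0269], 0.7), ([0.6878, 0.0089, 0.0424], 0.38)]
[0.4777 0.0558 0.1724] [0.478  0.0555 0.1729]
lip [0.6141 0.0451 0.0554]
lip in pan [-0.0848  0.0005  0.0081] [0.0018 0.0461 0.0006]
```

View pics/s6.png

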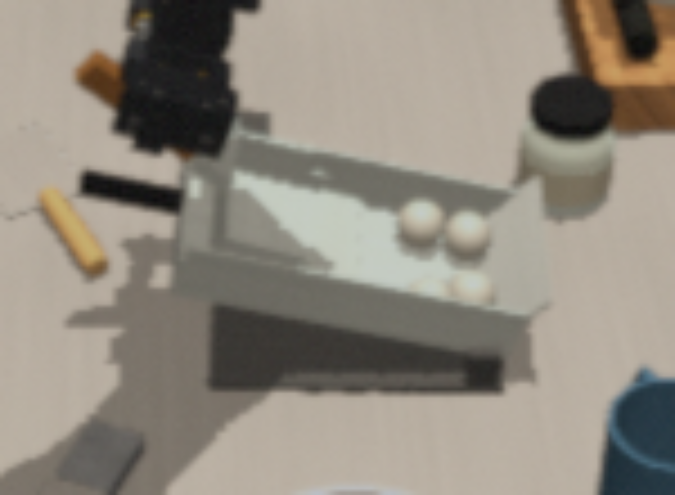

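The side crop shows the scoop inside the pan. The balls are in two columns: one near the far side wall at (420,220) and (467,232), and its twin near (472,288). The lip is about 8 mm above the floor, so I'll lower it gently.

Request:
jog_arm(turn=[[0,0,0],[0,0,0],[0,0,0]], translation=[[0,0,0.003],[0,0,0.006],[0,0,0.006]], grip=[1,1,1])

```text
clock: 15.68
tool_pos: [0.4754, 0.0558, 0.1661]
eef_rot: [0.039, 0.988, 0.007, -0.148]
contact_force: [0.0, -0.4, -1.9]
opening: 0.175
finger_force: 59.9
```

Request:
jog_arm(turn=[[0,0,0],[0,0,0],[0,0,0]], translation=[[0,0,0.001],[0,0,0.0025],[0,0,0.0025]], grip=[1,1,1])

```text
clock: 16.05
tool_pos: [0.475, 0.056, 0.164]
eef_rot: [0.039, 0.988, 0.007, -0.148]
contact_force: [-0.5, 1.1, -0.8]
opening: 0.173
finger_force: 59.9
```

Request:
jog_arm(turn=[[0,0,0],[0,0,0],[0,0,0]], translation=[[0,0,0.001],[0,0,0.002],[0,0,0.002]], grip=[1,1,1])

```text
clock: 16.42
tool_pos: [0.4744, 0.0561, 0.1621]
eef_rot: [0.039, 0.988, 0.007, -0.148]
contact_force: [-0.7, 0.4, 1.3]
opening: 0.171
finger_force: 59.9
```

Request:
jog_arm(turn=[[0,0,0],[0,0,0],[0,0,0],[0,0,0],[0,0,0],[0,0,0],[0,0,0],[0,0,0],[0,0,0],[0,0,0],[0,0,0],[0,0,0],[0,0,0]], translation=[[-0.003,0,-0.0005],[-0.009,0,-0.0008],[-0.015,0,-0.001],[-0.021,0,-0.0013],[-0.027,0,-0.0016],[-0.033,0,-0.0019],[-0.039,0,-0.0022],[-0.045,0,-0.0025],[-0.051,0,-0.0028],[-0.057,0,-0.0031],[-0.063,0,-0.0034],[-0.068,0,-0.0037],[-0.068,0,-0.0037]], grip=[1,1,1,1,1,1,1,1,1,1,1,1,1])

```text
clock: 18.05
tool_pos: [0.5408, 0.0507, 0.1454]
eef_rot: [0.04, 0.988, 0.007, -0.147]
contact_force: [-0.8, 0.1, 0.5]
opening: 0.175
finger_force: 59.9
```

```bash
cat > st.py <<'E'
from h import *
import sys
if len(sys.argv)>1:
    im=cams.snapshot('side');cv2.imwrite(f'pics/{sys.argv[1]}.png',cv2.resize(im[190:300,240:390,::-1],None,fx=4.5,fy=4.5,interpolation=cv2.INTER_CUBIC))
    for n in('scoop_lip','ball0_center'):print(n,[(np.round(d["position"],4).tolist(),round(d["p"],2)) for d in models.place_of('side',n)[:5]])
p,R=cur();l=p+R.apply([-.165,0,.072]);print('lip',l,r.get_state()['contact_force'])
Rp=Ro.from_euler('z',PSI)*Ro.from_euler('y',TH);print('lip in pan',Rp.inv().apply(l-FOOT),(Rp.inv()*R*Ro.from_matrix(np.diag([-1,1,-1]))).as_rotvec())
E
python3 st.py s7
```

```text
scoop_lip [([0.6774, 0.0374, 0.0273], 0.94)]
ball0_center [([0.6902, 0.0243, 0.0416], 0.54)]
lip [0.6773 0.0399 0.0286] [-0.3476 -0.587   0.2412]
lip in pan [-0.0168  0.0004 -0.0022] [0.0019 0.0457 0.0003]
```

View pics/s7.png

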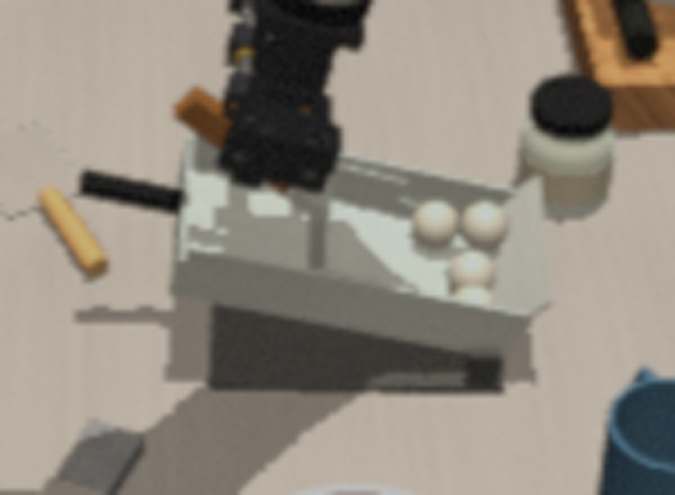

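The side crop shows three balls abreast at the end wall, at (483,222), (472,268) and (472,295), with the fourth behind at (435,222) on the plate. I'll keep pushing.

Request:
jog_arm(turn=[[0,0,0],[0,0,0],[0,0,0],[0,0,0],[0,0,0]], translation=[[-0.004,0,-0.0002],[-0.008,0,-0.0004],[-0.012,0,-0.0006],[-0.014,0,-0.0007],[-0.014,0,-0.0007]], grip=[1,1,1,1,1])

```text
clock: 18.82
tool_pos: [0.5543, 0.0496, 0.142]
eef_rot: [0.04, 0.988, 0.007, -0.147]
contact_force: [-0.9, 0.8, 1.3]
opening: 0.172
finger_force: 59.9
```

```bash
python3 st.py
```

```text
lip [0.6907 0.0389 0.025 ] [-0.9174  0.7517  1.2967]
lip in pan [-0.0028  0.0004 -0.0024] [0.0019 0.0461 0.0003]
```

Request:
jog_arm(turn=[[0,0,0],[0,0,0],[0,0,0]], translation=[[-0.002,0,-0.0001],[-0.004,0,-0.0002],[-0.004,0,-0.0002]], grip=[1,1,1])

```text
clock: 19.2
tool_pos: [0.5564, 0.0493, 0.1414]
eef_rot: [0.039, 0.988, 0.006, -0.149]
contact_force: [-5.9, -0.7, 5.7]
opening: 0.176
finger_force: 59.9
```

```bash
python3 st.py s8
```

```text
scoop_lip [([0.6951, 0.0377, 0.0244], 0.77)]
ball0_center [([0.6963, 0.0238, 0.047], 0.4), ([0.7764, 0.1694, -0.0003], 0.25)]
lip [0.6924 0.0386 0.0239] [-5.5947 -0.1564  4.7961]
lip in pan [-0.0009  0.0002 -0.003 ] [0.0006 0.0498 0.0011]
```

View pics/s8.png

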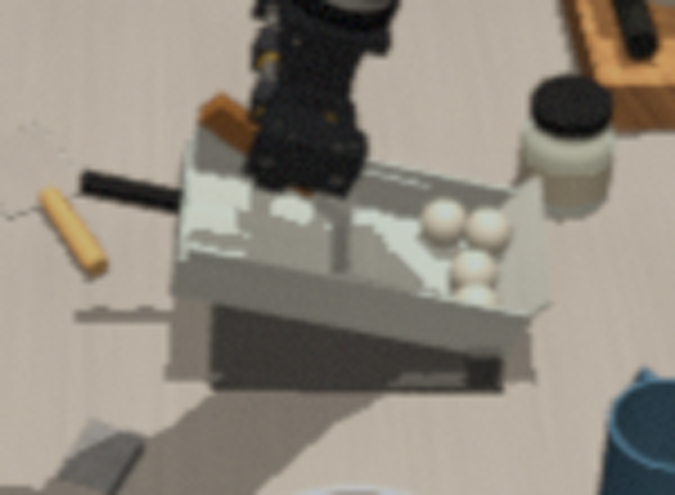

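The side crop shows three balls at the end wall, the fourth at (443,220), and the lip touching the wall with about 6 N. Next I'll roll the scoop up along the wall.

```bash
sed -i 's/^FOOT=.*/FOOT=np.array([.694,.0382,.0266])+(Ro.from_euler("z",PSI)*Ro.from_euler("y",TH)).apply([.001,0,-.0025])/' h.py
python3 - <<'E'
from h import *
b=scoop(-.0002,.0001,-.05)
for f in (-.03,0,.05,.1,.15,.2,.25,.3,.35,.4,.45):
    h=.105*np.sin(max(f,0))+.002; go(*scoop(-h*.533+.003,h,f),b,f)
E
```

```text
-0.03 turn [ 0.   -0.02 -0.  ] trans [0.0036 0.     0.0015] |d| 0.003939581111110183
0 turn [ 0.   -0.05 -0.  ] trans [0.0056 0.     0.0065] |d| 0.008626300352245887
0.05 turn [-0.  -0.1  0. ] trans [ 0.0061 -0.      0.0097] |d| 0.011402935461870456
0.1 turn [ 0.   -0.15 -0.  ] trans [0.0061 0.     0.0129] |d| 0.014283301112181852
0.15 turn [-0.  -0.2 -0. ] trans [ 0.0057 -0.      0.0163] |d| 0.01729227709447108
0.2 turn [ 0.   -0.25 -0.  ] trans [0.0048 0.     0.0199] |d| 0.020461668372161148
0.25 turn [-0.  -0.3 -0. ] trans [ 0.0036 -0.      0.0235] |d| 0.02382285769677123
0.3 turn [-0.   -0.35  0.  ] trans [0.0019 0.     0.0273] |d| 0.027403945255839154
0.35 turn [-0.  -0.4 -0. ] trans [-0.0001 -0.      0.0312] |d| 0.0312285367751589
0.4 turn [-0.   -0.45 -0.  ] trans [-0.0026  0.      0.0352] |d| 0.035315327449839395
0.45 turn [-0.  -0.5  0. ] trans [-0.0055  0.      0.0393] |d| 0.039678130869509984
```

Request:
jog_arm(turn=[[0,-0.02,0],[0,-0.05,0],[0,-0.1,0],[0,-0.15,0],[0,-0.2,0],[0,-0.25,0],[0,-0.3,0],[0,-0.35,0],[0,-0.4,0],[0,-0.4,0],[0,-0.4,0],[0,-0.4,0],[0,-0.4,0]], translation=[[0.0036,0,0.0015],[0.0056,0,0.0065],[0.0061,0,0.0095],[0.0061,0,0.0128],[0.0057,0,0.0162],[0.0048,0,0.0198],[0.0036,0,0.0234],[0.002,0,0.0272],[0,0,0.031],[0,0,0.031],[0,0,0.031],[0,0,0.031],[0,0,0.031]], grip=[1,1,1,1,1,1,1,1,1,1,1,1,1])

```text
clock: 20.98
tool_pos: [0.549, 0.0503, 0.1116]
eef_rot: [0.04, 0.998, -0.001, 0.052]
contact_force: [-1.1, 0.1, 1.6]
opening: 0.17
finger_force: 59.9
```

```bash
python3 st.py s9; python3 - <<'E'
from h import *
m=models.masks_of('side','ball0_center')
for d in m[:6]:
    y,x=np.where(d['pixels']);print(d['p'],x.mean(),y.mean(),len(x))
p,R=cur()
for y in(-.036,0,.036):
  print('back',y,project('side',p+R.apply([-.082,y,.0525])),'lip',project('side',p+R.apply([-.155,y,.0525])))
print(project('side',FOOT+[0,0,.03]))
im=cv2.imread('pics/s9.png');hsv=cv2.cvtColor(im,cv2.COLOR_BGR2HSV)
E
```

```text
scoop_lip [([0.7191, 0.0371, 0.0541], 0.88)]
ball0_center [([0.6414, 0.0287, 0.0658], 0.56)]
lip [0.72   0.0367 0.057 ] [-0.4805 -0.2453  1.701 ]
lip in pan [0.0167 0.0005 0.0384] [ 0.0024 -0.3533  0.0002]
0.53 365.2848605577689 222.20517928286853 502
back -0.036 (np.float64(326.5159755118862), np.float64(249.3887099268422)) lip (np.float64(350.7417765454456), np.float64(247.8236710062639))
back 0 (np.float64(326.32640743946524), np.float64(241.46592034187603)) lip (np.float64(350.1321048346292), np.float64(239.90954399748594))
back 0.036 (np.float64(326.1432805430266), np.float64(233.81233263957037)) lip (np.float64(349.54319606766944), np.float64(232.2649400317531))
(np.float64(345.28489607552217), np.float64(245.18205256635486))
```

Request:
jog_arm(turn=[[0,0,0],[0,0,0],[0,-0.02,0],[0,-0.05,0],[0,-0.08,0],[0,-0.1,0],[0,-0.12,0],[0,-0.12,0],[0,-0.12,0],[0,-0.12,0],[0,-0.12,0]], translation=[[-0.0003,0,-0.004],[-0.0012,0,-0.012],[-0.0025,0,-0.025],[-0.0042,0,-0.042],[-0.006,0,-0.06],[-0.008,0,-0.08],[-0.01,0,-0.1],[-0.012,0,-0.12],[-0.0135,0,-0.135],[-0.0145,0,-0.145],[-0.0145,0,-0.145]], grip=[1,1,1,1,1,1,1,1,1,1,1])

```text
clock: 22.55
tool_pos: [0.5484, 0.0499, 0.2582]
eef_rot: [0.04, 0.993, -0.003, 0.112]
contact_force: [-0.8, -1.6, -3.9]
opening: 0.174
finger_force: 59.9
```

```bash
python3 - <<'E'
from h import *
a=cams.snapshot('side')[140:300,240:400,::-1];b=cams.snapshot('top')[140:300,230:390,::-1]
cv2.imwrite('pics/z10.png',cv2.resize(np.hstack([a,b]),None,fx=2.5,fy=2.5,interpolation=cv2.INTER_CUBIC))
print(cur()[0],r.get_state()['contact_force'],[(d['position'],d['p']) for d in models.place_of('side','ball0_center')[:4]])
print([(d['position'],d['p']) for d in models.place_of('side','pan_handle')[:4]])
E
```

```text
[0.5478 0.0496 0.257 ] [-0.8105 -0.2122 -4.8396] [([0.6424, 0.0325, 0.2225], 0.51), ([0.5782, -0.5114, -0.0006], 0.28)]
[([0.4537, 0.061, 0.1073], 0.93)]
```

View pics/z10.png

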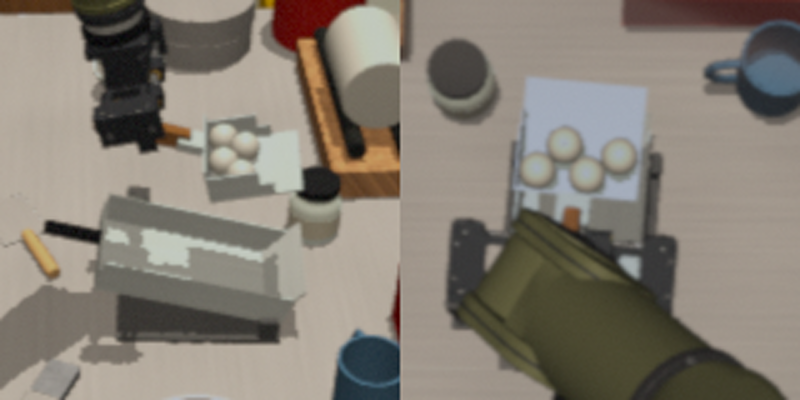

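All four balls are in the scoop: side crop (215–245,130–170), top crop (525–620,145–175). The pan is empty and still latched, so I'll carry the scoop to the tub.

```bash
cat >> h.py <<'E'
TUB=np.array([.579,-.317])
def pour(back,z,pitch,yaw=-.5):
    Rs=Ro.from_euler('z',yaw)*Ro.from_euler('y',pitch)
    lip=np.r_[TUB-back*np.array([np.cos(yaw),np.sin(yaw)]),z]
    return lip-Rs.apply([.165,0,-.072]),Rs*Ro.from_matrix(np.diag([-1,1,-1]))
E
python3 - <<'E'
from h import *
p,R=cur();print((R*Ro.from_matrix(np.diag([-1,1,-1]))).as_euler('ZYX'))
T=pour(.02,.25,-.22);print(T[0]);go(*T)
go(*pour(.02,.25,-.22,-.29))
from scipy.spatial.transform import Slerp
t,d=rel(*T)
sl=Slerp([0,1],Ro.concatenate([Ro.identity(),Ro.from_rotvec(t)]))
E
```

```text
[-0.0802 -0.2217  0.0013]
[ 0.4063 -0.2227  0.2843]
 turn [0.0932 0.0014 0.4096] trans [ 0.1101 -0.2827 -0.0535] |d| 0.3080851761629604
 turn [0.0472 0.0016 0.2047] trans [ 0.1226 -0.3219 -0.0563] |d| 0.3490505998815575
```

Request:
jog_arm(turn=[[0.002,0,0.008],[0.006,0,0.025],[0.011,0,0.049],[0.019,0,0.082],[0.026,0,0.115],[0.034,0,0.152],[0.043,0,0.189],[0.051,0,0.226],[0.06,0,0.262],[0.068,0,0.299],[0.075,0,0.332],[0.082,0,0.361],[0.087,0,0.385],[0.091,0,0.402],[0.093,0,0.41],[0.093,0,0.41],[0.093,0,0.41]], translation=[[0.002,-0.006,-0.001],[0.007,-0.017,-0.003],[0.013,-0.034,-0.006],[0.022,-0.057,-0.011],[0.031,-0.079,-0.015],[0.041,-0.105,-0.02],[0.051,-0.13,-0.025],[0.061,-0.156,-0.029],[0.07,-0.181,-0.034],[0.08,-0.206,-0.039],[0.089,-0.229,-0.043],[0.097,-0.249,-0.047],[0.103,-0.266,-0.05],[0.108,-0.277,-0.052],[0.11,-0.283,-0.0535],[0.11,-0.283,-0.0535],[0.11,-0.283,-0.0535]], grip=[1,1,1,1,1,1,1,1,1,1,1,1,1,1,1,1,1])

```text
clock: 24.88
tool_pos: [0.4072, -0.2221, 0.2847]
eef_rot: [0.246, 0.963, -0.026, 0.108]
contact_force: [0.5, -1.0, -4.0]
opening: 0.179
finger_force: 59.9
```

```bash
python3 - <<'E'
from h import *
for c in('side','top'):
    cams.snapshot(c)
    for n in('tub_rim','scoop_lip','ball0_center'):print(c,n,[(np.round(d['position'],4),d['p']) for d in models.place_of(c,n)[:2]])
p,R=cur();print(p,'lip',p+R.apply([-.165,0,.072]),(R*Ro.from_matrix(np.diag([-1,1,-1]))).as_euler('ZYX'),r.get_state()['contact_force'],r.get_state()['q'])
for w in((.02,.2,-.22),(.02,.16,-.2),(.02,.15,-.1),(.02,.15,0),(.02,.145,.1),(.02,.14,.2),(.02,.14,.3),(.02,.14,.4),(.02,.14,.5),(.02,.14,.6)):go(*pour(*w),None,w)
E
```

```text
side tub_rim [(array([ 0.5768, -0.3184,  0.1225]), 0.8)]
side scoop_lip [(array([ 0.5625, -0.3081,  0.2474]), 0.67)]
side ball0_center [(array([ 0.4024,  0.1727, -0.0001]), 0.15)]
top tub_rim [(array([ 0.5764, -0.3156,  0.1261]), 0.81)]
top scoop_lip [(array([ 0.5608, -0.3084,  0.2483]), 0.75)]
top ball0_center [(array([ 0.4831, -0.2715,  0.2503]), 0.71), (array([ 0.5785, -0.3157,  0.1273]), 0.22)]
[ 0.4069 -0.2226  0.2846] lip [ 0.5621 -0.3073  0.2508] [-0.5004 -0.2223  0.0017] [ 0.     -0.3054 -4.7737] [ 0.8583  0.4269 -0.6749  2.1681  0.6858  0.5078  0.7428]
(0.02, 0.2, -0.22) turn [ 0.0016  0.0023 -0.0004] trans [ 0.0115 -0.0004  0.0491] |d| 0.05039465114145631
(0.02, 0.16, -0.2) turn [ 0.0016  0.0223 -0.0004] trans [ 0.0189 -0.0005  0.0848] |d| 0.08686502812991626
(0.02, 0.15, -0.1) turn [ 0.0016  0.1223 -0.0003] trans [ 0.0127 -0.0005  0.0786] |d| 0.0796338499680391
(0.02, 0.15, 0) turn [ 0.0016  0.2223 -0.0002] trans [ 0.0028 -0.0004  0.0636] |d| 0.06365867338156041
(0.02, 0.145, 0.1) turn [ 0.0016  0.3223 -0.0001] trans [-0.0075 -0.0004  0.0545] |d| 0.05503333696344171
(0.02, 0.14, 0.2) turn [ 0.0017  0.4223 -0.    ] trans [-0.0191 -0.0004  0.0467] |d| 0.05040238118693209
(0.02, 0.14, 0.3) turn [0.0017 0.5223 0.    ] trans [-0.033  -0.0004  0.0352] |d| 0.0482680182288008
(0.02, 0.14, 0.4) turn [0.0017 0.6223 0.0001] trans [-0.048  -0.0004  0.0253] |d| 0.05421560357480983
(0.02, 0.14, 0.5) turn [0.0017 0.7223 0.0002] trans [-0.0639 -0.0003  0.0169] |d| 0.06605225255735171
(0.02, 0.14, 0.6) turn [0.0017 0.8223 0.0003] trans [-0.0805 -0.0003  0.0101] |d| 0.08115591752694756
```

Request:
jog_arm(turn=[[0,0,0],[0,0,0],[0,0.01,0],[0,0.022,0],[0,0.06,0],[0,0.12,0],[0,0.17,0],[0,0.22,0],[0,0.25,0],[0,0.28,0],[0,0.3,0],[0,0.32,0],[0,0.32,0],[0,0.32,0],[0,0.32,0],[0,0.32,0],[0,0.32,0],[0,0.37,0],[0,0.42,0],[0,0.42,0]], translation=[[0.004,0,0.017],[0.01,0,0.045],[0.016,0,0.072],[0.019,0,0.085],[0.017,0,0.083],[0.0127,0,0.079],[0.0085,0,0.0715],[0.0028,0,0.064],[0,0,0.061],[-0.003,0,0.0585],[-0.0055,0,0.056],[-0.0075,0,0.0545],[-0.0075,0,0.0545],[-0.0075,0,0.0545],[-0.0075,0,0.0545],[-0.0075,0,0.0545],[-0.0075,0,0.0545],[-0.013,0,0.05],[-0.019,0,0.047],[-0.019,0,0.047]], grip=[1,1,1,1,1,1,1,1,1,1,1,1,1,1,1,1,1,1,1,1])

```text
clock: 27.78
tool_pos: [0.4333, -0.2369, 0.2429]
eef_rot: [0.247, 0.964, 0.025, -0.094]
contact_force: [0.4, -0.3, -2.0]
opening: 0.172
finger_force: 59.9
```

```bash
cat > v.py <<'E'
from h import *
for c in('side','top'):
    im=cams.snapshot(c)
    for n in('tub_rim','ball0_center'):print(c,n,[(np.round(d['position'],4),round(d['p'],2)) for d in models.place_of(c,n)[:4]])
    for d in models.masks_of(c,'ball0_center')[:4]:
        y,x=np.where(d['pixels']);print(' mask',d['p'],x.mean(),y.mean(),len(x))
cv2.imwrite('pics/t.png',im[:,:,::-1])
p,R=cur();print(p,'lip',p+R.apply([-.165,0,.072]),(R*Ro.from_matrix(np.diag([-1,1,-1]))).as_euler('ZYX'),r.get_state()['contact_force'],r.get_state()['clock'])
E
python3 v.py
```

```text
side tub_rim [(array([ 0.5783, -0.3188,  0.1226]), 0.85)]
side ball0_center [(array([ 0.5371, -0.2961,  0.0647]), 0.51)]
 mask 0.6 297.6666666666667 334.96774193548384 93
top tub_rim [(array([ 0.5775, -0.3141,  0.1307]), 0.6)]
top ball0_center []
[ 0.4319 -0.2365  0.243 ] lip [ 0.5615 -0.3071  0.14  ] [-0.4998  0.1977  0.0013] [ 0.041  -0.469  -1.5724] 28.175
```

Request:
jog_arm(turn=[[0,0.07,0],[0,0.15,0],[0,0.22,0],[0,0.3,0],[0,0.3,0],[0,0.3,0],[0,0.2,0],[0,0.1,0],[0,0,0],[0,0,0]], translation=[[-0.006,0,-0.011],[-0.0126,0,-0.0238],[-0.02,0,-0.0345],[-0.0286,0,-0.0455],[-0.0286,0,-0.0455],[-0.0286,0,-0.0455],[-0.015,0,-0.06],[0,0,-0.08],[0.02,0,-0.1],[0.02,0,-0.1]], grip=[1,1,1,1,1,1,1,1,1,1])

```text
clock: 29.42
tool_pos: [0.4303, -0.2356, 0.3473]
eef_rot: [0.245, 0.965, 0.024, -0.094]
contact_force: [0.2, -1.3, -1.6]
opening: 0.173
finger_force: 59.9
```

```bash
python3 v.py; python3 - <<'E'
from h import *
p,R=cur();print(p);go([.44,.3657,.32],ori(-.082));go([.46,.06,.34],ori(-.3,.1))
im=cv2.imread('pics/t.png')[200:300,390:500].astype(int);g=im.sum(2)
c=cv2.HoughCircles(cv2.resize(np.clip(g/3,0,255).astype(np.uint8),None,fx=4,fy=4),cv2.HOUGH_GRADIENT,1,40,param1=60,param2=14,minRadius=18,maxRadius=36);print(None if c is None else (c[0][:8]/4+[390,200,0]).round(1))
E
```

```text
side tub_rim [(array([ 0.5778, -0.3194,  0.1251]), 0.6)]
side ball0_center [(array([ 0.5337, -0.2993,  0.0607]), 0.64), (array([ 0.4296, -0.2392,  0.3446]), 0.29)]
 mask 0.46 298.2391304347826 333.07971014492756 138
top tub_rim [(array([0.5497, 0.1663, 0.0817]), 0.75), (array([ 0.5781, -0.3141,  0.1267]), 0.72), (array([0.4557, 0.0596, 0.1094]), 0.64)]
top ball0_center [(array([0.5463, 0.1676, 0.0794]), 0.19)]
 mask 0.5 435.9151138716356 261.8488612836439 966
[ 0.4324 -0.2368  0.344 ] lip [ 0.5619 -0.3073  0.2407] [-0.5     0.1996  0.0023] [-0.2469 -0.3769 -1.4786] 29.825
[ 0.4324 -0.2368  0.344 ]
 turn [ 0.044  -0.1962 -0.4168] trans [0.2718 0.5322 0.0807] |d| 0.6030145730909563
 turn [ 0.0321 -0.099  -0.198 ] trans [0.1149 0.2736 0.0279] |d| 0.298095763373806
[[450.4 226.9   6.8]
 [419.6 241.4   8. ]
 [421.9 274.1   4.9]
 [428.4 231.1   6.8]]
```

Request:
jog_arm(turn=[[0.002,-0.008,-0.017],[0.006,-0.024,-0.05],[0.01,-0.045,-0.096],[0.014,-0.065,-0.138],[0.019,-0.084,-0.179],[0.023,-0.104,-0.221],[0.028,-0.124,-0.263],[0.032,-0.143,-0.304],[0.036,-0.161,-0.342],[0.039,-0.176,-0.375],[0.042,-0.188,-0.4],[0.043,-0.194,-0.413],[0.044,-0.196,-0.417],[0.044,-0.196,-0.417],[0.044,-0.196,-0.417]], translation=[[0.011,0.021,0.003],[0.033,0.064,0.01],[0.063,0.122,0.019],[0.09,0.176,0.027],[0.117,0.229,0.035],[0.144,0.282,0.043],[0.171,0.335,0.051],[0.198,0.388,0.059],[0.223,0.436,0.066],[0.245,0.479,0.073],[0.261,0.511,0.078],[0.27,0.527,0.081],[0.272,0.532,0.081],[0.272,0.532,0.081],[0.272,0.532,0.081]], grip=[1,1,1,1,1,1,1,1,1,1,1,1,1,1,1])

```text
clock: 31.7
tool_pos: [0.4399, 0.3644, 0.3196]
eef_rot: [0.042, 0.999, -0.001, 0.001]
contact_force: [0.1, -0.0, -2.6]
opening: 0.174
finger_force: 59.9
```

```bash
python3 - <<'E'
from h import *
for c in('side','top'):
    cams.snapshot(c)
    for d in models.masks_of(c,'ball0_center')[:5]:
        y,x=np.where(d['pixels']);print(c,' mask',d['p'],x.mean(),y.mean(),len(x),x.min(),x.max(),y.min(),y.max())
im=cams.snapshot('top')
g=cv2.resize(im[195:300,385:500].mean(2).astype(np.uint8),None,fx=4,fy=4,interpolation=cv2.INTER_CUBIC)
c=cv2.HoughCircles(g,cv2.HOUGH_GRADIENT,1,40,param1=40,param2=14,minRadius=22,maxRadius=34);print(None if c is None else (c[0][:8]/4+[385,195,0]).round(1))
t=np.array([.579,-.317]);print('ball radius px',596*.017/1.49)
p,R=cur();go([.44,.3657,.0723],ori(-.082));print(p,(R*Ro.from_matrix(np.diag([-1,1,-1]))).as_euler('ZYX'))
cv2.imwrite('pics/final.png',cv2.resize(im[195:300,385:500,::-1],None,fx=5,fy=5,interpolation=cv2.INTER_CUBIC))
E
```

```text
side  mask 0.64 298.65185185185186 333.14074074074074 135 292 305 327 339
[[435.1 264.9   7.2]
 [428.1 231.1   7.2]
 [450.6 227.6   7.1]
 [462.4 241.4   6.9]]
ball radius px 6.800000000000001
 turn [-0.0016  0.0014 -0.0006] trans [0.0001 0.001  0.2476] |d| 0.24760985940220487
[0.4397 0.3651 0.3199] [-0.0826 -0.0014 -0.0016]
```

Request:
jog_arm(turn=[[0,0,0],[0,0,0],[0,0,0],[0,0,0],[0,0,0],[0,0,0],[0,0,0],[0,0,0],[0,0,0],[0,0,0],[0,0,0]], translation=[[0,0,0.015],[0,0,0.05],[0,0,0.09],[0,0,0.13],[0,0,0.17],[0,0,0.205],[0,0,0.228],[0,0,0.24],[0,0,0.245],[0,0,0.247],[0,0,0.247]], grip=[1,1,1,1,1,1,1,1,1,1,1])

```text
clock: 33.33
tool_pos: [0.44, 0.3657, 0.0735]
eef_rot: [0.041, 0.999, -0.0, 0.001]
contact_force: [-1.7, -0.5, -0.7]
opening: 0.175
finger_force: 59.9
```

Contact is starting. I'll press in slightly, then release and retreat upward.

Request:
jog_arm(turn=[[0,0,0],[0,0,0],[0,0,0],[0,0,0],[0,0,0],[0,0,0],[0,0,0],[0,0,0],[0,0,0],[0,0,0],[0,0,0],[0,0,0]], translation=[[0,0,0.001],[0,0,0.001],[0,0,0.001],[0,0,0.001],[0,0,0.001],[0,0,0.001],[0,0,-0.015],[0,0,-0.05],[0,0,-0.1],[0,0,-0.15],[0,0,-0.18],[0,0,-0.18]], grip=[1,0.7,0.3,0,0,0,0,0,0,0,0,0])

```text
clock: 34.83
tool_pos: [0.44, 0.3669, 0.2561]
eef_rot: [0.041, 0.999, 0.002, 0.002]
contact_force: [-0.5, 0.4, -0.2]
opening: 1.004
finger_force: 0.0
```

```bash
python3 - <<'E'
from h import *
cams.snapshot('side')
for n in('scoop_grip','scoop_lip','tub_rim','pan_handle','ball0_center'):print(n,[(np.round(d['position'],4),round(d['p'],2)) for d in models.place_of('side',n)[:3]])
print(r.get_state()['contact_force'],r.get_state()['clock'],r.get_state()['opening'])
E
```

```text
scoop_grip [(array([0.4403, 0.365 , 0.0686]), 0.79)]
scoop_lip [(array([ 0.6026,  0.3491, -0.0004]), 0.91)]
tub_rim [(array([ 0.5796, -0.3187,  0.126 ]), 0.83)]
pan_handle [(array([0.4565, 0.0566, 0.1053]), 0.61), (array([ 0.5466,  0.5139, -0.0011]), 0.2)]
ball0_center [(array([ 0.5322, -0.2965,  0.0638]), 0.46)]
[-0.2199 -0.253  -0.4972] 35.125 1.0001581355465845
```

```bash
python3 -c "
from plant import r
print(r.finish_job())"
```

```text
the job is handed in; nothing more can be done
None
```

I handed the job in at about 35 s, with no verdict returned: by measurement the pan is latched up, the scoop is flat on the counter and let go, and the tub is upright on the scale; that all four balls are in the tub rests on the scoop's weight dropping back to empty and circle detection in the top image.

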